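Slide the tall pepper mill home into its display bay

TASK

A customer has left the tall wooden pepper mill out on the shop counter. Without gripping or lifting it, push it gently, low on its foot so that it slides upright and never tips, into the empty bay of the low wooden display rack, until its foot stands against the back board. Leave everything else on the counter where it is.

Things in the scene. Friction and masses are not known exactly. Their poses are not given: they have to be found in the camera images.
- mill: tall dark wood pepper mill with a small steel ball on top, 280 mm high, 0.45 kg +-30 %, loose on the counter. Foot: plain disc 62 mm across, 24 mm high; above it the body narrows to 42 mm across at 75 mm height and 35 mm at 130 mm; head 53 mm across at 238 mm. Counter friction 0.6 +-20 %: pushed below about 35 mm it slides, higher it may tip. Origin: centre of its underside; z up its axis
- rack: low display rack of brown crate wood, fixed, without a floor (things in it stand on the counter). Back board 310 mm long, 12 mm thick, 70 mm high. Origin: on the counter, middle of the board's front face; x points away from the robot into the board, y left along it, z up. The mill touches the board with its origin at x = -31 mm. Yaw within +-0.12 rad
- bay_left (a point): centre, on the counter, of the back end of the left one of the rack's three bays (rack frame: x 0, y 100 mm). Bays are 90 mm wide inside, between dividers 10 mm thick, 36 mm high, that run 80 mm from the board towards the robot. Two bays hold the salt grinder and the rub jar, the third is empty
- bay_middle (a point): the same for the middle bay (rack frame: x 0, y 0)
- bay_right (a point): the same for the right bay (rack frame: x 0, y -100 mm)
- grinder: salt grinder in one of the bays: clear glass body 54 mm in diameter with a steel cap, 115 mm high, loose. Origin: centre of its underside
- rub_jar: spice rub jar in another bay: 60 mm in diameter, 95 mm high, dark lid, loose. Origin: centre of its underside
- sauce_bottle: amber glass sauce bottle standing on the counter to one side, 64 mm in diameter, 225 mm high, loose. Origin: centre of its underside
- spice_tin: metal spice tin standing to one side, 71 mm in diameter, 130 mm high, loose. Origin: centre of its underside
- pickle_jar: squat jar standing to one side, 82 mm in diameter, 85 mm high, loose. Origin: centre of its underside
- dip_bowl: small white bowl standing to one side, 96 mm in diameter, 42 mm high, loose. Origin: centre of its underside

How it is judged:
At the end, for the whole second after the job is handed in: The mill stands upright and still on the counter in the empty bay, its foot within about 10 mm of the back board; every other article is within 20 mm of where it stood (x of mill in the frame of rack between -0.041 and 0 m and y of mill in the frame of rack between -0.135 and 0.135 m and angle between mill's own z axis and vertical below 0.05 rad and height (world z) of mill below 0.006 m and linear speed of mill below 0.01 m/s and distance of each of grinder, rub_jar, sauce_bottle, spice_tin, pickle_jar, dip_bowl from where it was at the start of the episode below 0.02 m); the robot touches nothing.
It fails at once if the mill is rocked over (leans more than about 9 degrees) (angle between mill's own z axis and vertical above 0.15 rad).
It fails at once if the mill is lifted off the counter (its foot rises 12 mm) (height (world z) of mill above 0.012 m).
It fails at once if the mill is gripped or shoved hard (fingers press it with more than 38 N) (contact force between the fingers and mill above 38 N).
It fails at once if another article is shifted by more than 20 mm (distance of any of grinder, rub_jar, sauce_bottle, spice_tin, pickle_jar, dip_bowl from where it was at the start of the episode above 0.02 m).
It fails at once if another article is knocked over (angle between any of grinder, rub_jar, sauce_bottle, spice_tin, pickle_jar, dip_bowl's own z axis and vertical above 0.3 rad).
It also fails if it takes over 54 s, if anything falls off the work surface, if the arm or the gripper's body presses on something with over 40 N, if the wrist force passes 120 N, or if a joint passes its speed limit or range.

ROBOT

A 6-joint arm with a two-finger parallel gripper is mounted at the origin on the work surface. World frame = base frame: x ahead of the robot, y to its left, z up, the work surface at z = 0. Lengths are in m, angles in rad, forces in N, time in s.
With the tool pointing down it reaches from about 0.25 to 0.8 m from the base axis. Payload 8.5 kg.
Tool frame: the origin (TCP) lies at the centre of the arm's flange, where the gripper is bolted on; the fingertips stand r.nose_length ahead of it and the grasp point (between the pads) lies 155 mm ahead of it (r.nose_length is the distance from the TCP to the fingertips, in m); z points along the fingers, y is the direction in which the jaws open and shut (so a half turn about z gives the same grasp; the last joint's range is limited). The gripper opens to 85 mm and grips with 20 to 120 N. Pads are 22 mm wide; open, the fingers measure 114 mm over their backs; the gripper's body (76 mm by 85 mm) begins 54 mm behind the grasp point. The pads swing forward as they close: fully open they stand 13 mm farther back than shut.
Start: joints at [1.286, 0.238, -0.013, 1.319, 0, 1.571], TCP at [0.147, 0.504, 0.405] pointing down, gripper open.
Joint ranges: [-2.66, 2.66], [-1.03, 1.9], [-1.14, 1.46], [-1.82, 2.27], [-1.45, 1.34], [-3.14, 3.14]. Speed limits (rad/s): [2.22, 2.22, 2.79, 3.14, 3.14, 3.14].

INTERFACE

Orientations are given as a unit quaternion [w, x, y, z].
In Python, from bench import sense, imaging, r, look_for, trace gives the robot as it stands.
- The arm moves only by the tool apply_moves, never from a script. Its argument "commands" is a list of rows, each a list of 3 entries, a list of its own where there are three numbers: the shift along the tool's x, y, z in cm, then the turn, a rotation vector about the tool's x, y, z in degrees, then the opening, from 0 (shut) to 1 (fully open). A call has 1 to 8 rows; each row shifts and turns the commanded pose from where the row before left it, along the tool's axes as they then stand; what a row does not reach is not made up. A row lasts 1/12 s, in which the tool goes at most 41.7 mm and 7.16 degrees, less where a joint would pass 70% of its speed; a pose out of reach is approached as far as the arm can. A call with a gripper value outside its range is refused whole. The fingers move at their own pace and stop on an object; "newtons" is the grip in N (left out, the last holds). Time passes only in rows, so rows that do not move let the fingers close. It gives the time, the measured TCP pose, the force and the opening at its end, in the units of the state.
- sense(): the state, without advancing time (a new reading comes with each control period).
- imaging.camera(name): name is "side" or "top" or "wrist"; returns (picture, depth): 480x640x3 uint8, blue, green, red; 480x640 float32, m along the optical axis (not along the pixel's ray), 0 where there is no reading.
- imaging.camera_params(name): a dict with "fx", "fy", "cx", "cy" (pixels), "extrinsics" (4x4, takes a point from camera to world coordinates). Camera axes: x right, y down, z forward; pixel columns grow to the right and rows downward; lengths in m; the calibration is good to about 2 mm. A picture is of the moment at which its call begins: read the wrist's pose just before it. camera_params takes no time and is no camera call; for the wrist camera it gives the pose at the moment of the call.
- r.close_job(): hands the job in, once; it reports no verdict.
Trained networks look in the newest picture that a camera, given by its name, has taken for a name from the list of things; names that differ only in an ending like _2 or _b are one class to them, and where a whole thing is asked for, a point or a joint stands for the part that bears it (a point fixed in the world has none). Each returns a list of dicts, best first, with "score" (0 to 1); they miss things now and then, are a little off and sometimes report something else, mostly with a low value. They report only what shows in the picture. A call takes as long as a camera call.
- look_for(camera, label): "point" ([x, y, z] in m, in the coordinates of the camera as it stood for that picture, good to about 4 mm: the middle of the surface that is visible of it).
- trace(camera, label): "region" (480x640 bool, what is visible of it).
The state is a dict: "time": time; "joints": joint angles; "qd": joint speeds; "effort": joint torques, N m; "tcp_pos": TCP position; "ee_rot": TCP orientation; "ft_force": force on the tool from outside, world axes, zero at the start; "torque": the same for the moment, N m; "grip_width": finger opening in m.
Only numpy, scipy, OpenCV 4.12 (cv2) and the standard library are available. Lean on these libraries where they do the work, as an engineer would, in place of code of your own. Each camera call takes 0.05 s, during which the arm holds its last target.

## Working session

There is one attempt and no reset: what is moved stays moved. The work goes in short steps, Python scripts to look and compute and a tool call to move; the robot and the scene stay as the last step left them, time stands still between calls to the robot, and variables do not carry over. Pictures are saved under pics/ and viewed, and the job is handed in when it is done.

Besides the shell and the picture viewer there is one more tool, called as name(argument=value, ...) on one line, values as JSON. apply_moves: Moves the arm, as the interface text tells. Its arguments: {"type":"object","properties":{"commands":{"type":"array"},"newtons":{"type":"number"}},"required":["commands"]}

```bash
ls; mkdir -p pics; python3 - <<'E'
from bench import sense, imaging, r, look_for, trace
import cv2,numpy as np
s=sense();print(s, r.nose_length)
np.set_printoptions(precision=3,suppress=True)
for c in ["top","side"]:
    im,d=imaging.camera(c);cv2.imwrite(f"pics/{c}0.png",im);p=imaging.camera_params(c);E=np.array(p["extrinsics"]);print(c,E)
    for n in ["mill","rack","grinder","rub_jar","sauce_bottle","spice_tin","pickle_jar","dip_bowl"]:
        L=look_for(c,n)
        print(c,n,[(round(a["score"],2),(E[:3,:3]@np.array(a["point"])+E[:3,3]).round(3)) for a in L[:2]])
E
```

```text
pics
{'time': 0.0, 'joints': array([ 1.28596524e+00,  2.38776843e-01, -1.42465482e-02,  1.31920128e+00,
        2.06724937e-05,  1.57082642e+00]), 'qd': array([-0.00127324,  0.00075041,  0.00092421,  0.00234025,  0.00105586,
       -0.00025137]), 'effort': array([ 1.36919251e-03, -5.38775396e+01,  3.46432579e+01,  1.84099842e-02,
        1.34055840e-04, -1.19317122e-05]), 'tcp_pos': array([0.14747356, 0.50368974, 0.40408251]), 'ee_rot': array([-1.11587000e-04,  1.41949482e-01,  9.89873646e-01, -7.05478356e-04]), 'ft_force': array([-0.27808621, -0.22729091, -0.14072575]), 'torque': array([ 0.03138999,  0.00798128, -0.02790146]), 'grip_width': 0.0854528927357791} 0.1734
top [[-0.012 -0.974  0.226  0.324]
 [-1.     0.011 -0.002 -0.02 ]
 [-0.    -0.226 -0.974  1.227]
 [ 0.     0.     0.     1.   ]]
top mill [(0.79, array([ 0.474, -0.061,  0.247]))]
top rack [(0.85, array([0.7  , 0.053, 0.045]))]
top grinder [(0.88, array([ 0.647, -0.049,  0.113]))]
top rub_jar [(0.37, array([ 0.635, -0.298,  0.082]))]
top sauce_bottle [(0.68, array([0.703, 0.056, 0.048])), (0.58, array([0.487, 0.372, 0.146]))]
top spice_tin [(0.84, array([0.679, 0.277, 0.136]))]
top pickle_jar []
top dip_bowl [(0.85, array([ 0.479, -0.422,  0.018]))]
side [[ 0.92  -0.218  0.327  0.113]
 [-0.392 -0.503  0.77  -1.1  ]
 [-0.003 -0.836 -0.548  0.835]
 [ 0.     0.     0.     1.   ]]
side mill [(0.98, array([ 0.476, -0.082,  0.138]))]
side rack [(0.65, array([ 0.684, -0.013,  0.031]))]
side grinder [(0.77, array([ 0.647, -0.07 ,  0.081])), (0.23, array([ 0.68 , -0.015,  0.031]))]
side rub_jar [(0.78, array([0.662, 0.122, 0.077]))]
side sauce_bottle [(0.71, array([0.483, 0.367, 0.103])), (0.52, array([ 0.627, -0.329,  0.066]))]
side spice_tin [(0.92, array([0.674, 0.266, 0.089])), (0.39, array([ 0.682, -0.012,  0.032]))]
side pickle_jar [(0.81, array([ 0.628, -0.33 ,  0.064]))]
side dip_bowl [(0.77, array([ 0.48 , -0.399,  0.023]))]
```

View pics/top0.png

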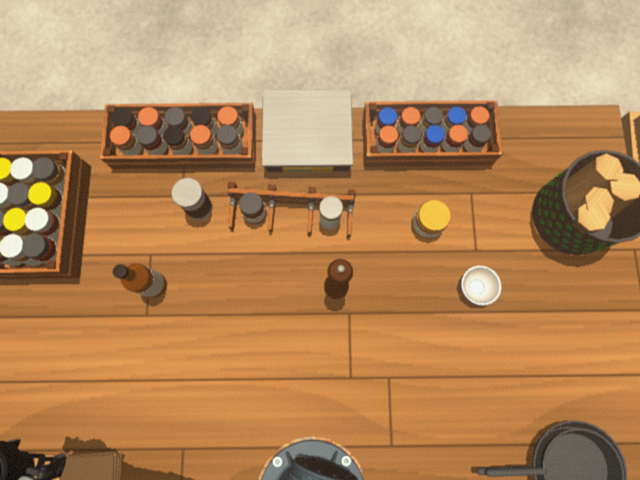

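View pics/side0.png

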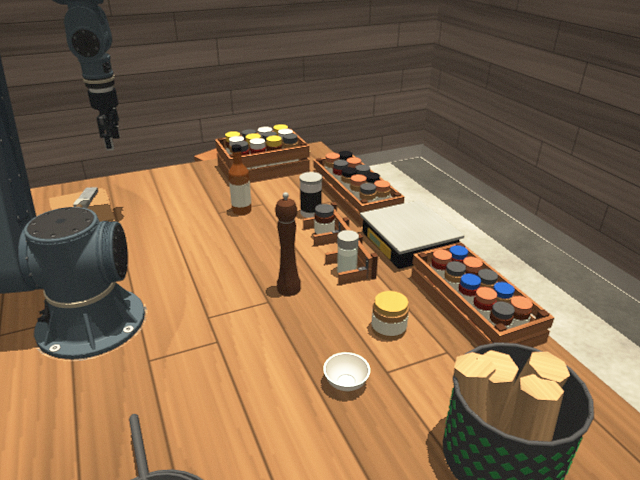

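The left bay holds the rub jar (251,205 in the top view) and the right bay holds the grinder (330,210), so the middle bay is empty. The mill stands right of it at (340,275). Next I'll fit the geometry from depth.

```bash
cat > h.py <<'E'
from bench import sense, imaging, r, look_for, trace
import cv2,numpy as np
from scipy.optimize import least_squares
np.set_printoptions(precision=4,suppress=True)
def cloud(c):
    p=imaging.camera_params(c);im,d=imaging.camera(c)
    E=np.array(p["extrinsics"]);v,u=np.mgrid[:480,:640]
    P=np.stack([(u-p["cx"])/p["fx"]*d,(v-p["cy"])/p["fy"]*d,d],-1)@E[:3,:3].T+E[:3,3]
    P[d==0]=np.nan
    return im,P
def circ(Q,R):
    f=lambda q:np.hypot(Q[:,0]-q[0],Q[:,1]-q[1])-R
    return f
E
python3 - <<'E'
from h import *
for c in ["top","side"]:
    im,P=cloud(c)
    z=P[...,2]
    m=np.zeros((480,640),bool)
    L=trace(c,"rack")
    print(c,[(round(a["score"],2),a["region"].sum()) for a in L[:3]])
    # rack board top: z 0.06..0.08
    b=(abs(z-0.069)<0.008)&(P[...,0]>0.66)&(P[...,0]<0.74)&(P[...,1]>-.12)&(P[...,1]<.22)
    Q=P[b];
    print("board",len(Q),Q.min(0),Q.max(0))
    if len(Q)>20:
        l=cv2.fitLine(Q[:,:2].astype(np.float32),cv2.DIST_HUBER,0,.01,.01).ravel();print(l,"yaw",np.arctan2(-l[0]*np.sign(l[1]),abs(l[1])))
    dv=(abs(z-0.036)<0.006)&(P[...,0]>0.6)&(P[...,0]<0.67)&(P[...,1]>-.12)&(P[...,1]<.22)
    Q=P[dv]; print("div y hist",np.histogram(Q[:,1],np.arange(-.12,.22,.01)))
    L=trace(c,"mill");M=L[0]["region"];print(L[0]["score"],M.sum())
    for a,bb,R in [(.002,.024,.031),(.08,.14,None),(.225,.25,.0265),(.262,.285,None)]:
        Q=P[M&(z>a)&(z<bb)]
        if len(Q)<4: continue
        print(a,len(Q),Q.mean(0),end=" ")
        if R: 
            cam=np.array(imaging.camera_params(c)["extrinsics"])[:2,3]
            q0=Q.mean(0)[:2];q0=q0+(q0-cam)/np.linalg.norm(q0-cam)*R*.7
            s=least_squares(circ(Q,R),q0,loss="soft_l1",f_scale=.002);print("fit",s.x,np.abs(s.fun).mean(),end="")
        print()
E
```

```text
top [(0.81, np.int64(2139))]
board 819 [ 0.6604 -0.114   0.061 ] [0.7378 0.2034 0.077 ]
[0.0699 0.9976 0.7062 0.0497] yaw -0.06993027
div y hist (array([ 0, 49, 53,  0,  3,  4,  4,  3,  4,  2,  0, 44, 39,  0,  0,  0,  0,
        0,  0,  0,  0, 44, 29,  7,  6,  6,  3,  3,  2,  0,  0, 43, 23]), array([-0.12, -0.11, -0.1 , -0.09, -0.08, -0.07, -0.06, -0.05, -0.04,
       -0.03, -0.02, -0.01, -0.  ,  0.01,  0.02,  0.03,  0.04,  0.05,
        0.06,  0.07,  0.08,  0.09,  0.1 ,  0.11,  0.12,  0.13,  0.14,
        0.15,  0.16,  0.17,  0.18,  0.19,  0.2 ,  0.21]))
0.58 892
0.002 27 [ 0.4632 -0.055   0.0116] fit [ 0.483 -0.064] 0.0005511738702614579
0.08 70 [ 0.468  -0.0601  0.1061] 
0.225 150 [ 0.4745 -0.0623  0.2433] fit [ 0.484  -0.0647] 0.001898578751208525
0.262 64 [ 0.4807 -0.0636  0.2729] 
side [(0.98, np.int64(1735))]
board 425 [ 0.6603 -0.1194  0.0612] [0.7347 0.2062 0.0768]
[ 0.0867  0.9962  0.6998 -0.015 ] yaw -0.0867643
div y hist (array([ 2, 67, 20,  4, 45, 12,  7,  4,  0,  0,  1, 31,  9,  0,  0,  0,  0,
        0,  0,  0,  3, 37, 14, 19, 12,  5,  4,  0,  0,  0,  1, 25,  2]), array([-0.12, -0.11, -0.1 , -0.09, -0.08, -0.07, -0.06, -0.05, -0.04,
       -0.03, -0.02, -0.01, -0.  ,  0.01,  0.02,  0.03,  0.04,  0.05,
        0.06,  0.07,  0.08,  0.09,  0.1 ,  0.11,  0.12,  0.13,  0.14,
        0.15,  0.16,  0.17,  0.18,  0.19,  0.2 ,  0.21]))
0.66 1794
0.002 159 [ 0.4726 -0.082   0.013 ] fit [ 0.4813 -0.0642] 0.005777365008474119
0.08 302 [ 0.4763 -0.0786  0.1079] 
0.225 222 [ 0.4752 -0.0827  0.2386] fit [ 0.482  -0.0629] 0.0017905003713361337
0.262 32 [ 0.4804 -0.0692  0.2715]
```

```bash
python3 - <<'E'
from h import *
for c in ["top","side"]:
    im,P=cloud(c); M=trace(c,"rack")[0]["region"]
    z=P[...,2]
    def rel(q,Q):
        cc,s=np.cos(q[2]),np.sin(q[2]);d=Q[:,:2]-q[:2];return np.stack([cc*d[:,0]+s*d[:,1],-s*d[:,0]+cc*d[:,1]],1)
    B=P[M&(abs(z-.07)<.004)]
    D=P[M&(abs(z-.036)<.004)]
    box=lambda a,lo,hi:np.maximum(lo-a,0)+np.maximum(a-hi,0)
    def f(q):
        b=rel(q,B);d=rel(q,D)
        rb=np.hypot(box(b[:,0],0,.012),box(b[:,1],-.155,.155)) 
        rb=np.r_[rb,(b[:,0]-.006)*.1]
        yc=np.array([-.15,-.05,.05,.15]);k=np.abs(d[:,1:]-yc).argmin(1)
        dy=d[:,1]-yc[k]
        rd=np.r_[np.maximum(abs(dy)-.005,0),dy*.1,box(d[:,0],-.08,.012)]
        return np.r_[rb,rd]
    for y0 in (.045,.05,.055):
      s=least_squares(f,[.70,y0,-.075],loss="soft_l1",f_scale=.002,x_scale=[.01,.01,.05])
      print(c,len(B),len(D),s.x,s.cost)
    q=s.x
    d=rel(q,D);print("div x range",np.percentile(d[:,0],[1,5,50,95,99]))
    b=rel(q,B);print("board",np.percentile(b[:,0],[2,50,98]),np.percentile(b[:,1],[1,99]))
    print("mill in rack",rel(q,np.array([[.482,-.064,0]])), "bay centre", q[:2])
    for n,R in (("grinder",.027),("rub_jar",.03)):
        L=trace(c,n)
        if L:
            G=L[0]["region"];Q=P[G&(z>.0)];print(n,L[0]["score"],rel(q,Q).mean(0),rel(q,Q).min(0),rel(q,Q).max(0))
E
```

```text
top 589 516 [ 0.701   0.0454 -0.076 ] 0.0026662308189604263
top 589 516 [ 0.701   0.0454 -0.076 ] 0.002666230818962051
top 589 516 [ 0.701   0.0454 -0.076 ] 0.002666230818960596
div x range [-0.0813 -0.0777 -0.0345 -0.0011 -0.0001]
board [-0.0024  0.0049  0.0215] [-0.1558  0.1537]
mill in rack [[-0.2101 -0.1258]] bay centre [0.701  0.0454]
grinder 0.63 [-0.0455 -0.0996] [-0.066  -0.1273] [ 0.0032 -0.0705]
rub_jar 0.72 [-0.0413  0.0895] [-0.0649  0.0634] [0.0024 0.1367]
side 217 239 [ 0.7016  0.0424 -0.0773] 0.0015670082067458404
side 217 239 [ 0.7016  0.0424 -0.0773] 0.0015670082063767008
side 217 239 [ 0.7016  0.0424 -0.0773] 0.0015670082063004177
div x range [-0.0839 -0.0785 -0.0387  0.0102  0.0204]
board [-0.0053  0.0045  0.0194] [-0.1573  0.1504]
mill in rack [[-0.2107 -0.1231]] bay centre [0.7016 0.0424]
grinder 0.72 [-0.0458 -0.1122] [-0.0696 -0.13  ] [-0.0136  0.0463]
rub_jar 0.64 [-0.0431  0.079 ] [-0.0696  0.0563] [-0.0098  0.1169]
```

apply_moves(commands=[[[0,0,-3],[0,0,7],0.45],[[0,0,-2.5],[0,0,0],0.45]])

```text
time: 1.77
tcp_pos: [0.1474, 0.5035, 0.4598]
ee_rot: [-0.0, 0.206, 0.979, -0.001]
ft_force: [0.3, 0.5, -0.2]
grip_width: 0.0639
```

```bash
cat >> h.py <<'E'
from scipy.spatial.transform import Rotation as Ro
def cur():
    s=sense();q=s["ee_rot"];return s,np.array(s["tcp_pos"]),Ro.from_quat([q[1],q[2],q[3],q[0]])
def target(psi,tilt,flip=1):
    h=np.array([np.cos(psi),np.sin(psi),0]);z=np.cos(tilt)*h-np.sin(tilt)*np.array([0,0,1])
    y=flip*np.array([-np.sin(psi),np.cos(psi),0]);x=np.cross(y,z);return Ro.from_matrix(np.stack([x,y,z],1))
def plan(p,R=None):
    s,p0,R0=cur();d=R0.inv().apply(np.array(p)-p0)*100
    print("t",s["time"],"pos",p0,"j",s["joints"],"shift cm",d,np.linalg.norm(d),"f",s["ft_force"],"w",s["grip_width"])
    if R is not None:
        v=(R0.inv()*R).as_rotvec(degrees=True);print("rotvec",v,np.linalg.norm(v))
E
python3 - <<'E'
from h import *
plan([.33,.2,.46],target(np.pi/3,np.pi/4)); plan([.33,.2,.46],target(np.pi/3,np.pi/4,-1))
E
```

```text
t 1.7667 pos [0.1474 0.5035 0.4598] j [1.286  0.2271 0.1115 1.4579 0.     1.7002] shift cm [-28.9299 -20.4316   0.0396] 35.41741061577336 f [ 0.2819  0.4615 -0.1553] w 0.06385581357508953
rotvec [-32.8822 -36.639  -79.0127] 93.09490872000585
t 1.7667 pos [0.1474 0.5035 0.4598] j [1.286  0.2271 0.1115 1.4579 0.     1.7002] shift cm [-28.9299 -20.4316   0.0396] 35.41741061577336 f [ 0.2819  0.4615 -0.1553] w 0.06385581357508953
rotvec [-37.6998  33.8342  90.7509] 103.93143829363119
```

apply_moves(commands=[[[-3.6,-2.5,0],[0,0,0],0.45],[[-3.6,-2.5,0],[0,0,0],0.45],[[-3.6,-2.5,0],[0,0,0],0.45],[[-3.6,-2.5,0],[0,0,0],0.45],[[-3.6,-2.5,0],[0,0,0],0.45],[[-3.6,-2.5,0],[0,0,0],0.45],[[-3.6,-2.5,0],[0,0,0],0.45],[[-3.6,-2.5,0],[0,0,0],0.45]])

```text
time: 2.43
tcp_pos: [0.324, 0.219, 0.46]
ee_rot: [0.0, 0.202, 0.979, 0.0]
ft_force: [1.8, 1.9, 0.5]
grip_width: 0.0384
```

```bash
python3 - <<'E'
from h import *
plan([.385,-.232,.46],target(np.pi/3,np.pi/4))
E
```

```text
t 2.4333 pos [0.324 0.219 0.46 ] j [ 0.5943 -0.008  -0.16    1.4179 -0.      1.0008] shift cm [-23.4329 -39.0108  -0.0167] 45.5076021788012 f [1.7688 1.8626 0.4986] w 0.03840962567947598
rotvec [-32.5639 -36.5804 -78.6493] 92.65124378998729
```

apply_moves(commands=[[[-1.8,-3,0],[0,0,0],0.45],[[-1.8,-3,0],[0,0,0],0.45],[[-1.8,-3,0],[0,0,0],0.45],[[-1.8,-3,0],[0,0,0],0.45],[[-1.8,-3,0],[0,0,0],0.45],[[-1.8,-3,0],[0,0,0],0.45],[[-1.8,-3,0],[0,0,0],0.45],[[-1.8,-3,0],[0,0,0],0.45]])

```text
time: 3.1
tcp_pos: [0.3605, -0.0583, 0.46]
ee_rot: [0.0, 0.202, 0.979, -0.0]
ft_force: [0.1, 0.2, -0.7]
grip_width: 0.0384
```

apply_moves(commands=[[[-1.8,-3,0],[0,0,0],0.45],[[-1.8,-3,0],[0,0,0],0.45],[[-1.8,-3,0],[0,0,0],0.45],[[-1.8,-3,0],[0,0,0],0.45],[[-1.8,-3,0],[0,0,0],0.45],[[0,0,0],[0,0,0],0.45]])

```text
time: 3.6
tcp_pos: [0.3849, -0.2346, 0.4591]
ee_rot: [0.0, 0.204, 0.979, -0.001]
ft_force: [-0.2, 0.8, -0.5]
grip_width: 0.0386
```

```bash
python3 - <<'E'
from h import *
plan([.385,-.232,.46],target(np.pi/3,np.pi/4))
E
```

```text
t 3.6 pos [ 0.3849 -0.2346  0.4591] j [-0.5469  0.096  -0.0515  1.4223 -0.0014 -0.1362] shift cm [ 0.09    0.2388 -0.0855] 0.26914672586579846 f [-0.1587  0.8339 -0.4799] w 0.03855744426598216
rotvec [-32.7702 -36.611  -78.8344] 92.89300147478033
```

apply_moves(commands=[[[0,0,0],[-2.34,-2.61,-5.63],0.45],[[0,0,0],[-2.34,-2.61,-5.63],0.45],[[0,0,0],[-2.34,-2.61,-5.63],0.45],[[0,0,0],[-2.34,-2.61,-5.63],0.45],[[0,0,0],[-2.34,-2.61,-5.63],0.45],[[0,0,0],[-2.34,-2.61,-5.63],0.45],[[0,0,0],[-2.34,-2.61,-5.63],0.45]])

```text
time: 4.18
tcp_pos: [0.384, -0.2295, 0.4601]
ee_rot: [0.182, -0.144, 0.967, 0.105]
ft_force: [0.1, -0.9, -1.4]
grip_width: 0.0386
```

apply_moves(commands=[[[0,0,0],[-2.34,-2.61,-5.63],0.45],[[0,0,0],[-2.34,-2.61,-5.63],0.45],[[0,0,0],[-2.34,-2.61,-5.63],0.45],[[0,0,0],[-2.34,-2.61,-5.63],0.45],[[0,0,0],[-2.34,-2.61,-5.63],0.45],[[0,0,0],[-2.34,-2.61,-5.63],0.45],[[0,0,0],[-2.34,-2.61,-5.63],0.45],[[0,0,0],[0,0,0],0.45]])

```text
time: 4.85
tcp_pos: [0.3844, -0.2302, 0.4589]
ee_rot: [0.332, -0.465, 0.798, 0.194]
ft_force: [0.3, 0.2, -1.2]
grip_width: 0.0384
```

```bash
python3 - <<'E'
from h import *
plan([.375,-.249,.155],target(np.pi/3,np.pi/4))
print(cur()[2].as_matrix())
E
```

```text
t 4.85 pos [ 0.3844 -0.2302  0.4589] j [-0.7465  0.1774 -0.0637  1.5575  0.7617 -1.8931] shift cm [23.0364 -0.1431 19.9392] 30.467525337595323 f [ 0.2542  0.1975 -1.2261] w 0.03837671361691953
rotvec [0.3871 0.1728 0.288 ] 0.5124992366075167
[[-0.3481 -0.8702  0.3487]
 [-0.613   0.4928  0.6176]
 [-0.7092  0.0012 -0.705 ]]
```

apply_moves(commands=[[[2.8,0,2.4],[0,0,0],0.45],[[2.8,0,2.4],[0,0,0],0.45],[[2.8,0,2.4],[0,0,0],0.45],[[2.8,0,2.4],[0,0,0],0.45],[[2.8,0,2.4],[0,0,0],0.45],[[2.8,0,2.4],[0,0,0],0.45],[[2.8,0,2.4],[0,0,0],0.45],[[2.8,0,2.4],[0,0,0],0.45]])

```text
time: 5.52
tcp_pos: [0.3726, -0.2492, 0.1644]
ee_rot: [0.33, -0.462, 0.801, 0.192]
ft_force: [-0.0, -0.1, -0.8]
grip_width: 0.0383
```

apply_moves(commands=[[[0,0,0],[0,0,0],0.45],[[0,0,0],[0,0,0],0.45]])

```text
time: 5.68
tcp_pos: [0.3723, -0.2488, 0.1652]
ee_rot: [0.33, -0.461, 0.8, 0.194]
ft_force: [0.5, 0.7, 0.2]
grip_width: 0.0383
```

```bash
python3 - <<'E'
from h import *
plan([.375,-.249,.14],target(np.pi/3,np.pi/4))
s,p,R=cur(); print("tip",p+R.apply([0,0,.1734]))
for c in ["side","wrist"]:
    im,P=cloud(c);cv2.imwrite(f"pics/{c}1.png",im)
    if c=="side":
        # gripper points near tip
        q=p+R.apply([0,0,.1734]); m=(np.linalg.norm(P-q,axis=-1)<.06)&(P[...,2]>.006)
        print("lowest/fore gripper pts",m.sum(),P[m].min(0)); L=R.inv().apply(P[m]-p); print("tool frame min max",L.min(0),L.max(0),np.percentile(L[:,2],[90,97]))
E
```

```text
t 5.6833 pos [ 0.3723 -0.2488  0.1652] j [-0.7932  0.4658 -0.5061  0.8664  0.7484 -1.9442] shift cm [ 1.7018 -0.2602  1.8633] 2.536837866636888 f [0.499  0.6517 0.2255] w 0.03829197657548079
rotvec [ 0.3119  0.0314 -0.2301] 0.3888405581521819
tip [ 0.4328 -0.1421  0.0427]
lowest/fore gripper pts 9 [ 0.4338 -0.1947  0.0406]
tool frame min max [ 0.0072 -0.0328  0.1223] [ 0.0142 -0.022   0.1659] [0.1648 0.1656]
```

View pics/side1.png

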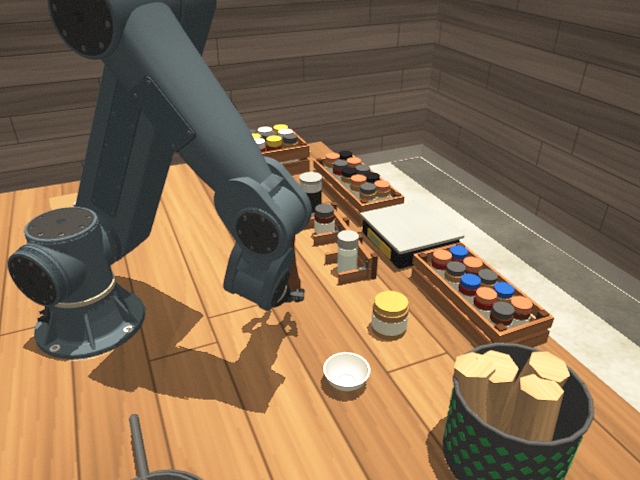

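View pics/wrist1.png

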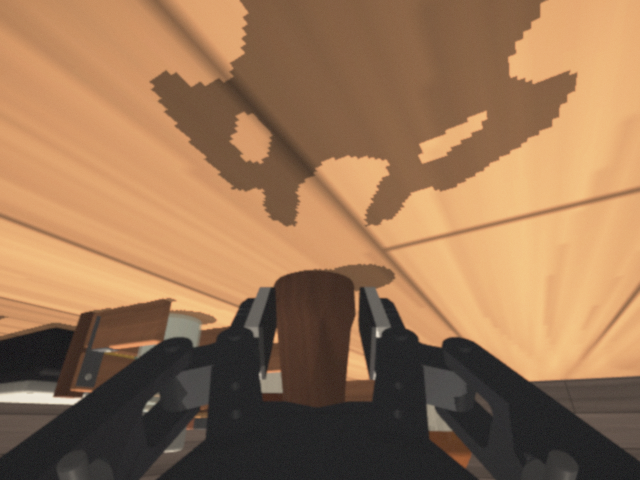

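```bash
python3 - <<'E'
from h import *
s,p,R=cur(); im,P=cloud("wrist")
T=R.inv().apply((P-p).reshape(-1,3)).reshape(480,640,3)
for nm,sl in (("L",(slice(280,385),slice(240,276))),("R",(slice(280,385),slice(358,395)))):
    t=T[sl].reshape(-1,3);t=t[(t[:,2]<.2)&(abs(t[:,1])<.06)]
    print(nm,len(t),"min",t.min(0),"max",t.max(0)); 
    q=t[t[:,2]>.155];print(q[:,0].min(),q[:,0].max(),q[:,1].min(),q[:,1].max(),np.percentile(q[:,2],[50,90,99]))
M=trace("wrist","mill");print([(a["score"],a["region"].sum()) for a in M])
z=P[...,2];F=P[M[0]["region"]&(z>.003)&(z<.022)]
s_=least_squares(circ(F,.031),[.482,-.064],loss="soft_l1",f_scale=.002);print(len(F),s_.x,np.abs(s_.fun).mean(), R.inv().apply(np.r_[s_.x,0.01]-p))
E
```

```text
L 2936 min [-0.0117 -0.033   0.0974] max [ 0.0186 -0.014   0.1723]
-0.011138969646282193 0.011586222215194673 -0.03304767686147517 -0.01907317160979407 [0.161  0.1675 0.171 ]
R 3023 min [-0.0117  0.0137  0.0974] max [0.0182 0.0328 0.1715]
-0.011104559656229092 0.011672811603975819 0.018860752349012775 0.03275784350258656 [0.1609 0.1677 0.1706]
[(0.61, np.int64(9544))]
2045 [ 0.4819 -0.0642] 0.0008277621020239266 [-0.0407 -0.0022  0.2631]
```

apply_moves(commands=[[[0.75,-0.1,0.75],[0,0,0],0.45],[[0.75,-0.1,0.75],[0,0,0],0.45],[[0.6,0,0.6],[0,0,0],0.45],[[0,0,0],[0,0,0],0.45]])

```text
time: 6.22
tcp_pos: [0.3744, -0.2502, 0.136]
ee_rot: [0.331, -0.463, 0.799, 0.192]
ft_force: [-0.5, -0.6, -0.1]
grip_width: 0.0383
```

```bash
cat >> h.py <<'E'
RK=np.array([.7013,.0442,-.0767])
def torack(x):
    c,s=np.cos(RK[2]),np.sin(RK[2]);d=np.array(x)[:2]-RK[:2];return np.array([c*d[0]+s*d[1],-s*d[0]+c*d[1]])
def mill(save=None,g=None,cam="wrist"):
    s,p,R=cur(); im,P=cloud(cam)
    if save: cv2.imwrite(f"pics/{save}.png",im)
    M=trace(cam,"mill")
    if not M: print("no mill");return
    z=P[...,2];F=P[M[0]["region"]&(z>.003)&(z<.022)]
    if g is None: g=(p+R.apply([0,0,.2]))[:2]
    q=least_squares(circ(F,.031),g,loss="soft_l1",f_scale=.002)
    print("t",s["time"],"mill",M[0]["score"],len(F),q.x,"res",np.abs(q.fun).mean(),"tool",R.inv().apply(np.r_[q.x,.01]-p),"rack",torack(q.x))
    zz=R.as_matrix()[:,2];tip=p+.171*zz
    print("tcp",p,"tip",tip,"low",tip[2]-.0115*np.hypot(zz[0],zz[1]),"psi",np.degrees(np.arctan2(zz[1],zz[0])),"tilt",np.degrees(np.arcsin(-zz[2])),"rack tip",torack(tip),"f",s["ft_force"],"j",s["joints"],"w",s["grip_width"])
    return q.x
E
python3 - <<'E'
from h import *
mill("w2")
E
```

```text
t 6.2167 mill 0.71 2488 [ 0.4529 -0.1125] res 0.0064092615084139085 tool [-0.023   0.0002  0.2012] rack [-0.2357 -0.1753]
tcp [ 0.3744 -0.2502  0.136 ] tip [ 0.4343 -0.1452  0.0151] low 0.006920311059750857 psi 60.26700021851348 tilt 45.00583466778286 rack tip [-0.2517 -0.2093] f [-0.4812 -0.622  -0.0702] j [-0.7922  0.5134 -0.5283  0.7927  0.7489 -1.9463] w 0.03831597493538118
```

apply_moves(commands=[[[0.2,0,0.2],[0,0,0],0.45],[[-1.2,-0.02,1.2],[0,0,0],0.45],[[-1.2,-0.02,1.2],[0,0,0],0.45],[[-1.1,-0.02,1.1],[0,0,0],0.45],[[-0.3,0,0.3],[0,0,0],0.45],[[-0.2,0,0.2],[0,0,0],0.45],[[0,0,0],[0,0,0],0.45]])

```text
time: 6.9
tcp_pos: [0.403, -0.2012, 0.1333]
ee_rot: [0.331, -0.463, 0.799, 0.193]
ft_force: [-0.4, -0.1, -0.6]
grip_width: 0.0384
```

```bash
python3 - <<'E'
from h import *
mill("w3",[.482,-.064])
E
```

```text
t 6.9 mill 0.69 3131 [ 0.4818 -0.0642] res 0.0005123699559900898 tool [-0.0245 -0.0006  0.199 ] rack [-0.2105 -0.1249]
tcp [ 0.403  -0.2012  0.1333] tip [ 0.4629 -0.0962  0.0125] low 0.004320144150543204 psi 60.31334999300262 tilt 44.98678581868115 rack tip [-0.2269 -0.1582] f [-0.3841 -0.1359 -0.6245] j [-0.6716  0.4838 -0.5929  0.6459  0.7739 -1.7846] w 0.038415973296864844
```

View pics/w3.png

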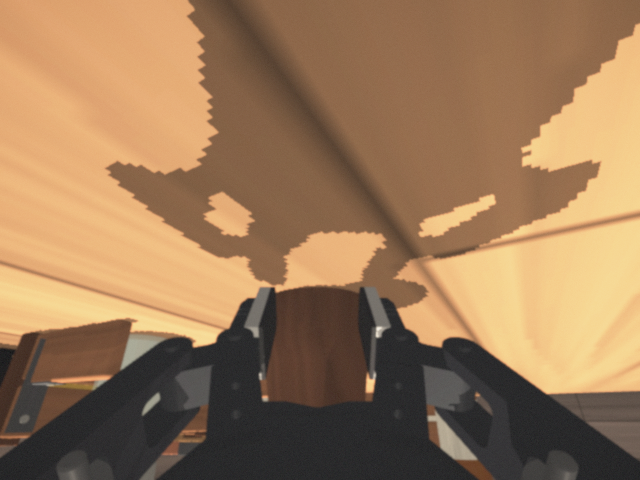

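apply_moves(commands=[[[-0.15,0,0.15],[0,0,0],0.45],[[-0.2,0,0.2],[0,0,0],0.45],[[-0.25,0,0.25],[0,0,0],0.45],[[-0.35,0,0.35],[0,0,0],0.45],[[-0.4,0,0.4],[0,0,0],0.45],[[-0.4,0,0.4],[0,0,0],0.45],[[-0.4,0,0.4],[0,0,0],0.45],[[-0.3,0,0.3],[0,0,0],0.45]])

```text
time: 7.67
tcp_pos: [0.4204, -0.1706, 0.1331]
ee_rot: [0.331, -0.463, 0.799, 0.193]
ft_force: [-2.4, -3.0, -0.6]
grip_width: 0.0384
```

```bash
python3 - <<'E'
from h import *
mill("w4",[.498,-.034])
E
```

```text
t 7.6667 mill 0.64 3205 [ 0.4952 -0.0397] res 0.00045321092125935565 tool [-0.0196 -0.0002  0.1937] rack [-0.199  -0.0994]
tcp [ 0.4204 -0.1706  0.1331] tip [ 0.4802 -0.0655  0.0122] low 0.004051562088698149 psi 60.327926773906235 tilt 44.9827633875264 rack tip [-0.212  -0.1263] f [-2.3584 -2.9554 -0.6073] j [-0.5944  0.4667 -0.6272  0.5532  0.7828 -1.6763] w 0.03843711941745535
```

apply_moves(commands=[[[-0.3,0,0.3],[0,0,0],0.45],[[-0.5,0,0.5],[0,0,0],0.45],[[-0.5,0,0.5],[0,0,0],0.45],[[-0.5,0,0.5],[0,0,0],0.45],[[-0.5,0,0.5],[0,0,0],0.45],[[-0.5,0,0.5],[0,0,0],0.45],[[-0.5,0,0.5],[0,0,0],0.45],[[-0.3,0,0.3],[0,0,0],0.45]])

```text
time: 8.43
tcp_pos: [0.4457, -0.1262, 0.1331]
ee_rot: [0.331, -0.463, 0.799, 0.193]
ft_force: [-1.8, -3.5, 0.1]
grip_width: 0.0386
```

```bash
python3 - <<'E'
from h import *
mill("w5",[.521,.007])
E
```

```text
t 8.4333 mill 0.88 3227 [0.5206 0.0047] res 0.0004477075826807659 tool [-0.0195 -0.0002  0.1937] rack [-0.1771 -0.0533]
tcp [ 0.4457 -0.1262  0.1331] tip [ 0.5056 -0.0211  0.0123] low 0.004120318737178391 psi 60.33477990018736 tilt 44.97176303626188 rack tip [-0.1901 -0.0801] f [-1.7968 -3.5093  0.0553] j [-0.481   0.4485 -0.6667  0.4188  0.7852 -1.5164] w 0.03862281030365781
```

apply_moves(commands=[[[-0.4,0,0.4],[0,0,0],0.45],[[-0.6,0,0.6],[0,0,0],0.45],[[-0.6,0,0.6],[0,0,0],0.45],[[-0.6,0,0.6],[0,0,0],0.45],[[-0.6,0,0.6],[0,0,0],0.45],[[-0.6,0,0.6],[0,0,0],0.45],[[-0.4,0,0.4],[0,0,0],0.45],[[-0.2,0,0.2],[0,0,0],0.45]])

```text
time: 9.2
tcp_pos: [0.4737, -0.0775, 0.1331]
ee_rot: [0.331, -0.463, 0.799, 0.193]
ft_force: [-1.2, -4.5, -0.4]
grip_width: 0.0384
```

```bash
python3 - <<'E'
from h import *
mill("w6",[.55,.055])
E
```

```text
t 9.2 mill 0.78 3234 [0.5486 0.0533] res 0.000459375110415626 tool [-0.0195 -0.0003  0.1936] rack [-0.153  -0.0026]
tcp [ 0.4737 -0.0775  0.1331] tip [0.5335 0.0275 0.0122] low 0.004052723337806402 psi 60.32295885754821 tilt 44.98499971618064 rack tip [-0.166  -0.0295] f [-1.15   -4.467  -0.3741] j [-0.3576  0.44   -0.6947  0.2777  0.7729 -1.3432] w 0.03844538227325314
```

apply_moves(commands=[[[0.5,0,-0.5],[0,0,0],0.45],[[1.6,0,-1.6],[0,0,0],0.45],[[1.8,0,-1.8],[0,0,0],0.45],[[1.8,0,-1.8],[0,0,0],0.45],[[-1.4,0,-1.4],[0,0,0],0.45],[[0,0,0],[4.6,0,4.55],0.45],[[0,0,0],[4.6,0,4.55],0.45],[[0,0,0],[4.6,0,4.55],0.45]])

```text
time: 9.97
tcp_pos: [0.4334, -0.1492, 0.1535]
ee_rot: [0.36, -0.319, 0.867, 0.132]
ft_force: [0.7, 0.0, -0.9]
grip_width: 0.0387
```

apply_moves(commands=[[[0,0,0],[4.6,0,4.55],0.45],[[0,0,0],[4.6,0,4.55],0.45],[[0,0,0],[4.6,0,4.55],0.45],[[0,0,0],[4.6,0,4.55],0.45],[[0,0,0],[4.6,0,4.55],0.45],[[0,0,0],[4.6,0,4.55],0.45],[[0,0,0],[4.6,0,4.55],0.45],[[0,0,0],[0,0,0],0.45]])

```text
time: 10.63
tcp_pos: [0.4328, -0.148, 0.1525]
ee_rot: [0.382, 0.038, 0.923, -0.018]
ft_force: [-0.4, 0.9, -0.2]
grip_width: 0.0387
```

```bash
python3 - <<'E'
from h import *
plan([.349,.069,.15],target(RK[2],np.pi/4))
mill("s7",[.55,.055],"side"); mill("t7",[.55,.055],"top")
for c in ("top","side"):
    im,_=cloud(c); cv2.imwrite(f"pics/{c}7.png",im)
E
```

```text
t 10.6333 pos [ 0.4328 -0.148   0.1525] j [-0.3913  0.3356 -1.0903 -0.6174  0.2137 -0.224 ] shift cm [ 7.2918 20.9279 -7.0577] 23.258511209263705 f [-0.4368  0.9114 -0.1729] w 0.03867928159440472
rotvec [-0.4142  0.0254 -0.0966] 0.42604622663999536
t 10.6333 mill 0.87 26 [0.5686 0.0614] res 0.062141562270172576 tool [0.0168 0.2204 0.1836] rack [-0.1336  0.007 ]
tcp [ 0.4328 -0.148   0.1525] tip [ 0.5533 -0.1585  0.0317] low 0.023526587516758853 psi -4.980069648251656 tilt 44.973411239973835 rack tip [-0.1321 -0.2134] f [-0.4368  0.9114 -0.1729] j [-0.3913  0.3356 -1.0903 -0.6174  0.2137 -0.224 ] w 0.03867928159440472
t 10.7333 mill 0.96 30 [0.55   0.0536] res 0.000528619706986703 tool [0.0285 0.2101 0.1721] rack [-0.1516 -0.0022]
tcp [ 0.4333 -0.1479  0.1526] tip [ 0.5539 -0.1573  0.0318] low 0.023633018271387033 psi -4.458343490347662 tilt 44.96730278894735 rack tip [-0.1315 -0.2122] f [-0.4079 -0.1906 -0.2488] j [-0.3928  0.3354 -1.088  -0.6134  0.221  -0.2319] w 0.03848664050080844
```

View pics/top7.png

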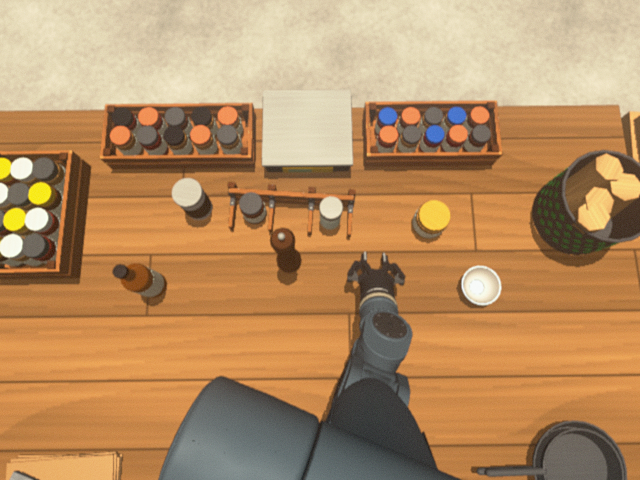

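apply_moves(commands=[[[-2.5,0,-2.5],[0,0,0],0.45],[[0,0,0],[0,5,0],0.45],[[0,0,0],[0,5,0],0.45],[[0,0,0],[0,5,0],0.45],[[0,0,0],[0,0,0],0.45]])

```text
time: 11.35
tcp_pos: [0.434, -0.1483, 0.1893]
ee_rot: [0.258, 0.037, 0.965, -0.012]
ft_force: [1.0, -0.7, 0.9]
grip_width: 0.0386
```

```bash
python3 - <<'E'
from h import *
m=np.array([.549,.0535]);h=np.array([np.cos(RK[2]),np.sin(RK[2])])
for b in (.15,.14): plan(np.r_[m-b*h,.185],target(RK[2],np.pi/3))
E
```

```text
t 11.35 pos [ 0.434  -0.1483  0.1893] j [-0.3701  0.1895 -0.8584  0.0189  0.1413 -0.2572] shift cm [ 4.596  20.9955 -2.2331] 21.608369756857066 f [ 1.0073 -0.6797  0.9489] w 0.03860942602677879
rotvec [-0.2003 -0.1044  0.0657] 0.2352655145609447
t 11.35 pos [ 0.434  -0.1483  0.1893] j [-0.3701  0.1895 -0.8584  0.0189  0.1413 -0.2572] shift cm [ 3.729  20.9963 -1.7347] 21.395288459782172 f [ 1.0073 -0.6797  0.9489] w 0.03860942602677879
rotvec [-0.2003 -0.1044  0.0657] 0.2352655145609447
```

apply_moves(commands=[[[0.9,3,-0.45],[0,0,0],0.45],[[0.9,3,-0.45],[0,0,0],0.45],[[0.9,3,-0.45],[0,0,0],0.45],[[0.6,3,-0.3],[0,0,0],0.45],[[0.5,3,-0.2],[0,0,0],0.45],[[0.4,3,-0.2],[0,0,0],0.45],[[0.4,3,-0.2],[0,0,0],0.45],[[0,0,0],[0,0,0],0.45]])

```text
time: 12.02
tcp_pos: [0.399, 0.0694, 0.1839]
ee_rot: [0.261, 0.035, 0.965, -0.01]
ft_force: [0.0, 0.3, 0.7]
grip_width: 0.0382
```

```bash
python3 - <<'E'
from h import *
m=mill("w8",[.549,.0535]);h=np.array([np.cos(RK[2]),np.sin(RK[2])])
plan(np.r_[m-.14*h,.159],target(RK[2],np.pi/3))
E
```

```text
t 12.0167 mill 0.56 2182 [0.5486 0.0531] res 0.00036733465254099756 tool [-0.0422 -0.0053  0.226 ] rack [-0.1529 -0.0028]
tcp [0.399  0.0694 0.1839] tip [0.485  0.0631 0.0363] low 0.030459603215781166 psi -4.187326690633185 tilt 59.709428784123304 rack tip [-0.2171  0.0022] f [0.044  0.2604 0.6754] j [ 0.2202  0.126  -0.9789 -0.044  -0.1463  0.2544] w 0.03819869694630472
t 12.1167 pos [0.3989 0.0666 0.1837] j [ 0.2132  0.1257 -0.9795 -0.0431 -0.1453  0.2492] shift cm [ 0.3542 -0.19    2.653 ] 2.6832897057930376 f [ 0.3382 -0.3969 -1.0014] w 0.03884225836272532
rotvec [-0.0591  0.2106  0.1825] 0.2848543618290946
```

View pics/w8.png

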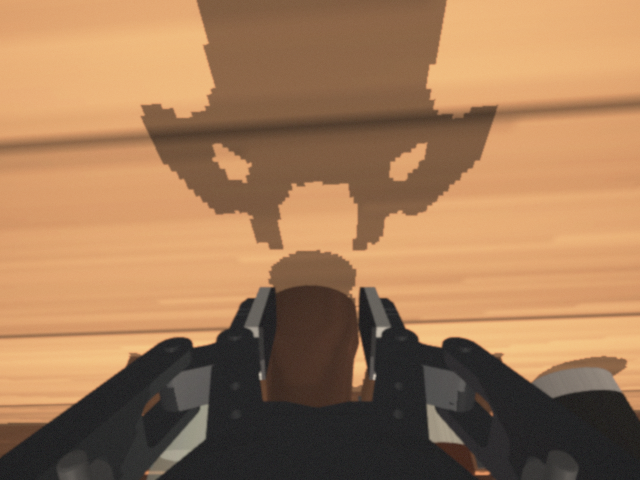

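apply_moves(commands=[[[0.1,-0.1,0.9],[0,0,0],0.45],[[0.15,-0.1,0.9],[0,0,0],0.45],[[0.1,0,0.8],[0,0,0],0.45],[[0,0,0],[0,0,0],0.45],[[0,0,0],[0,0,0],0.45]])

```text
time: 12.53
tcp_pos: [0.4086, 0.0615, 0.1592]
ee_rot: [0.259, 0.038, 0.965, -0.012]
ft_force: [0.4, 0.4, -0.2]
grip_width: 0.0387
```

```bash
python3 - <<'E'
from h import *
m=mill("w9",[.549,.0535]);h=np.array([np.cos(RK[2]),np.sin(RK[2])])
plan(np.r_[m-.12*h,.158],target(RK[2],np.pi/3))
E
```

```text
t 12.5333 mill 0.69 2902 [0.5486 0.0532] res 0.000407263988770947 tool [-0.0466  0.0036  0.1993] rack [-0.1529 -0.0027]
tcp [0.4086 0.0615 0.1592] tip [0.494  0.0541 0.0112] low 0.005413105230232838 psi -4.967774414583688 tilt 59.93276000049939 rack tip [-0.2074 -0.0061] f [ 0.3853  0.3501 -0.1525] j [ 0.1942  0.2005 -0.999  -0.1364 -0.1393  0.2373] w 0.038691739864420774
t 12.6333 pos [0.4088 0.0619 0.1598] j [ 0.1952  0.1992 -0.9984 -0.1354 -0.1397  0.2376] shift cm [-1.6524  0.2183  1.162 ] 2.0318484762646767 f [ 0.4964  0.0049 -0.0918] w 0.0385123420352378
rotvec [-0.2657  0.1219 -0.0494] 0.29643497404387187
```

apply_moves(commands=[[[-0.7,0.2,0.4],[0,0,0],0.45],[[-0.5,0,0.3],[0,0,0],0.45],[[-0.26,0,0.15],[0,0,0],0.45],[[-0.26,0,0.15],[0,0,0],0.45],[[-0.35,0,0.2],[0,0,0],0.45],[[-0.45,0.02,0.25],[0,0,0],0.45],[[-0.45,0.02,0.25],[0,0,0],0.45],[[-0.35,0.02,0.2],[0,0,0],0.45]])

```text
time: 13.3
tcp_pos: [0.4466, 0.0621, 0.1594]
ee_rot: [0.258, 0.037, 0.965, -0.012]
ft_force: [-5.7, -0.2, 2.9]
grip_width: 0.0381
```

```bash
python3 - <<'E'
from h import *
m=mill("w10",[.563,.0525])
E
```

```text
t 13.3 mill 0.89 2888 [0.5631 0.0521] res 0.00048330594006483436 tool [-0.0267 -0.0002  0.1878] rack [-0.1384 -0.0027]
tcp [0.4466 0.0621 0.1594] tip [0.5317 0.0548 0.0112] low 0.005496241317728257 psi -4.897835101940678 tilt 60.02026496363005 rack tip [-0.1699 -0.0024] f [-5.6813 -0.1563  2.8675] j [ 0.1765  0.2456 -0.9196 -0.1027 -0.1298  0.2198] w 0.03814831674005649
```

View pics/w10.png

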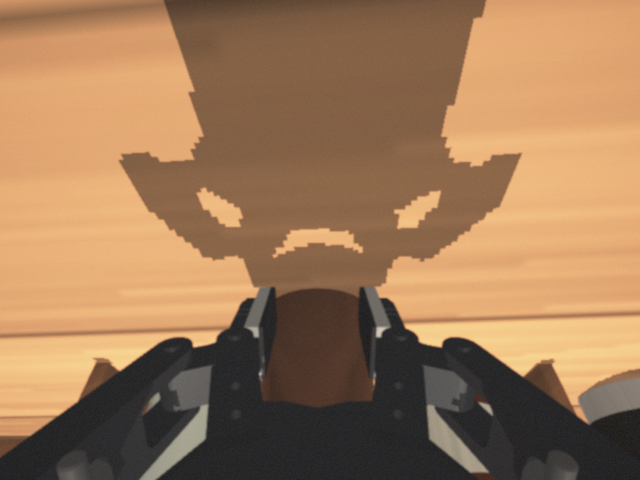

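apply_moves(commands=[[[-0.4,0.03,0.23],[0,0,0],0.45],[[-0.52,0.03,0.3],[0,0,0],0.45],[[-0.52,0.03,0.3],[0,0,0],0.45],[[-0.52,0.03,0.3],[0,0,0],0.45],[[-0.52,0.03,0.3],[0,0,0],0.45],[[-0.52,0.03,0.3],[0,0,0],0.45],[[-0.52,0.03,0.3],[0,0,0],0.45],[[-0.4,0.03,0.23],[0,0,0],0.45]])

```text
time: 14.07
tcp_pos: [0.4931, 0.061, 0.1598]
ee_rot: [0.259, 0.037, 0.965, -0.012]
ft_force: [-2.4, -0.2, -1.2]
grip_width: 0.0385
```

```bash
python3 - <<'E'
from h import *
m=mill("w11",[.608,.0505])
im,_=cloud("top"); cv2.imwrite("pics/top11.png",im)
E
```

```text
t 14.0667 mill 0.92 2865 [0.6101 0.0509] res 0.0004015403327214421 tool [-0.0264 -0.0003  0.1884] rack [-0.0915 -0.0003]
tcp [0.4931 0.061  0.1598] tip [0.5786 0.0537 0.0118] low 0.006065837933997015 psi -4.881780423939203 tilt 59.90379335315988 rack tip [-0.1231  0.0001] f [-2.4236 -0.2197 -1.1597] j [ 0.1552  0.2992 -0.8219 -0.063  -0.1197  0.2013] w 0.038524655198980545
```

View pics/top11.png

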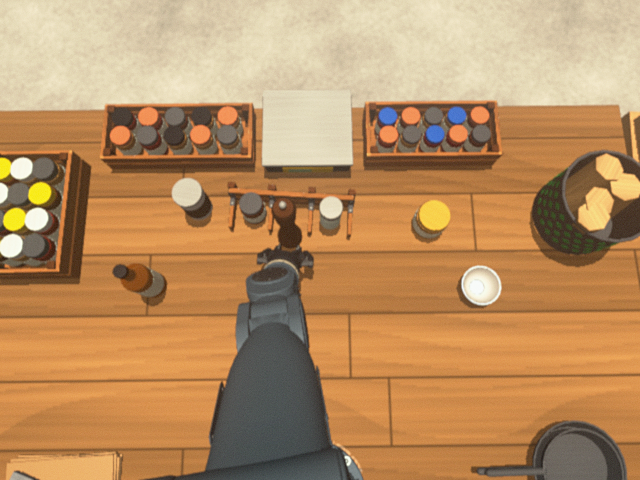

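View pics/w11.png

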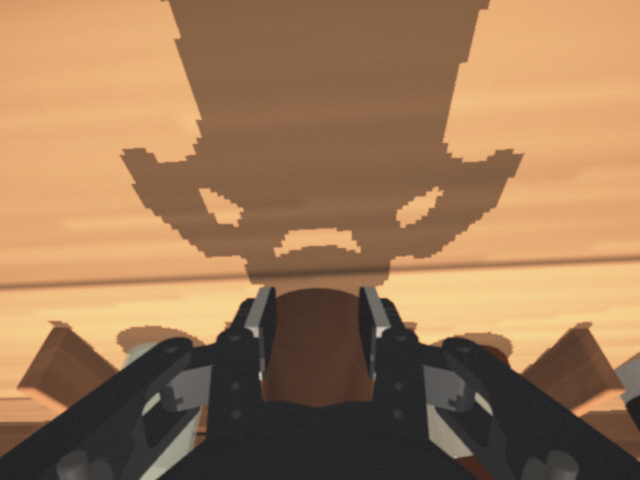

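apply_moves(commands=[[[-0.4,0,0.24],[0,0,0],0.45],[[-0.52,0,0.3],[0,0,0],0.45],[[-0.52,0,0.3],[0,0,0],0.45],[[-0.52,0,0.3],[0,0,0],0.45],[[-0.52,0,0.3],[0,0,0],0.45],[[-0.52,0,0.3],[0,0,0],0.45],[[-0.5,0,0.3],[0,0,0],0.45],[[-0.3,0,0.17],[0,0,0],0.45]])

```text
time: 14.88
tcp_pos: [0.5371, 0.0575, 0.1599]
ee_rot: [0.26, 0.038, 0.965, -0.012]
ft_force: [-2.1, 1.3, -1.7]
grip_width: 0.0388
```

```bash
python3 - <<'E'
from h import *
m=mill("w12",[.655,.0475])
E
```

```text
t 14.8833 mill 0.94 2847 [0.6542 0.0476] res 0.00040085712079196347 tool [-0.0264 -0.0002  0.1886] rack [-0.0472 -0.0003]
tcp [0.5371 0.0575 0.1599] tip [0.6226 0.0502 0.012 ] low 0.0061879105250477245 psi -4.8866255530606955 tilt 59.87322856691169 rack tip [-0.0789 -0.    ] f [-2.1478  1.3181 -1.6558] j [ 0.1336  0.3497 -0.7266 -0.0209 -0.1092  0.1825] w 0.03881526241351793
```

apply_moves(commands=[[[-0.3,0,0.17],[0,0,0],0.45],[[-0.35,0,0.2],[0,0,0],0.45],[[-0.26,0,0.15],[0,0,0],0.45],[[-0.13,0,0.08],[0,0,0],0.45]])

```text
time: 15.32
tcp_pos: [0.5484, 0.0566, 0.1599]
ee_rot: [0.259, 0.037, 0.965, -0.012]
ft_force: [-3.9, 0.6, -0.4]
grip_width: 0.0385
```

apply_moves(commands=[[[-0.13,0,0.08],[0,0,0],0.45],[[-0.09,0,0.05],[0,0,0],0.45]])

```text
time: 15.48
tcp_pos: [0.5506, 0.0565, 0.1598]
ee_rot: [0.259, 0.037, 0.965, -0.012]
ft_force: [-7.0, 1.0, 3.7]
grip_width: 0.0382
```

```bash
python3 - <<'E'
from h import *
m=mill("w13",[.667,.0465])
E
```

```text
t 15.4833 mill 0.64 2837 [0.6674 0.0464] res 0.00039335875940469707 tool [-0.0263 -0.0003  0.1883] rack [-0.034  -0.0004]
tcp [0.5506 0.0565 0.1598] tip [0.636  0.0492 0.0118] low 0.006047884319597018 psi -4.87834854164122 tilt 59.922260712005844 rack tip [-0.0655 -0.0001] f [-7.0108  1.0314  3.7   ] j [ 0.1277  0.3653 -0.6962 -0.0059 -0.1061  0.1771] w 0.03824207977081895
```

apply_moves(commands=[[[-0.09,0,0.05],[0,0,0],0.45],[[0,0,0],[0,0,0],0.45]])

```text
time: 15.75
tcp_pos: [0.551, 0.0564, 0.1596]
ee_rot: [0.259, 0.037, 0.965, -0.012]
ft_force: [-8.8, 1.9, 5.2]
grip_width: 0.0385
```

apply_moves(commands=[[[-0.09,0,0.05],[0,0,0],0.45]])

```text
time: 15.83
tcp_pos: [0.5514, 0.0563, 0.1595]
ee_rot: [0.258, 0.037, 0.965, -0.012]
ft_force: [-16.8, 1.9, 10.8]
grip_width: 0.0389
```

```bash
python3 - <<'E'
from h import *
m=mill("w14",[.667,.0465])
E
```

```text
t 15.8333 mill 0.74 2853 [0.6674 0.0464] res 0.00040311319071446313 tool [-0.0262 -0.0002  0.1877] rack [-0.0339 -0.0004]
tcp [0.5514 0.0563 0.1595] tip [0.6365 0.0491 0.0114] low 0.005614407621043245 psi -4.871687902194481 tilt 60.04133805315002 rack tip [-0.065  -0.0001] f [-16.809    1.8621  10.7566] j [ 0.1271  0.3669 -0.6932 -0.0024 -0.1053  0.1764] w 0.03890016034608439
```

The force has jumped to 17 N and the mill has stopped moving, so its foot is against the board. I'll back off.

apply_moves(commands=[[[0.18,0,-0.1],[0,0,0],0.45],[[0.26,0,-0.15],[0,0,0],0.45],[[0.9,0,-0.5],[0,0,0],0.45],[[1.7,0,-1],[0,0,0],0.45],[[2.6,0,-1.5],[0,0,0],0.45],[[2.6,0,-1.5],[0,0,0],0.45],[[0,0,-3],[0,0,0],0.45],[[0,0,0],[0,0,0],0.45]])

```text
time: 16.6
tcp_pos: [0.4399, 0.065, 0.1874]
ee_rot: [0.26, 0.037, 0.965, -0.012]
ft_force: [0.7, -0.1, 0.6]
grip_width: 0.0386
```

```bash
python3 - <<'E'
from h import *
mill("w15",[.667,.0465]); 
for c in ("top","side"):
    im,P=cloud(c); cv2.imwrite(f"pics/{c}15.png",im);E=np.array(imaging.camera_params(c)["extrinsics"])
    for n in ["mill","grinder","rub_jar","sauce_bottle","spice_tin","pickle_jar","dip_bowl"]:
        L=look_for(c,n)
        print(c,n,[(round(a["score"],2),(E[:3,:3]@np.array(a["point"])+E[:3,3]).round(3)) for a in L[:2]])
    M=trace(c,"mill")[0]["region"];z=P[...,2]
    for a,b,R in ((.04,.1,None),(.225,.25,.0265)):
        Q=P[M&(z>a)&(z<b)]
        if R and len(Q)>5: print("head",least_squares(circ(Q,R),[.667,.0465],loss="soft_l1",f_scale=.002).x)
E
```

```text
t 16.6 mill 0.83 1732 [0.6674 0.0462] res 0.00043779607428391366 tool [-0.1084 -0.0003  0.268 ] rack [-0.0339 -0.0006]
tcp [0.4399 0.065  0.1874] tip [0.5254 0.0578 0.0394] low 0.03367526529333195 psi -4.850406983526906 tilt 59.87724218588917 rack tip [-0.1764  0.    ] f [ 0.661  -0.0862  0.5506] j [ 0.1871  0.1739 -0.8935 -0.0063 -0.1351  0.2289] w 0.0386475587480529
top mill [(0.7, array([0.656, 0.043, 0.198]))]
top grinder [(0.7, array([ 0.648, -0.049,  0.114]))]
top rub_jar [(0.6, array([0.664, 0.136, 0.094]))]
top sauce_bottle [(0.86, array([0.49 , 0.373, 0.145])), (0.28, array([0.694, 0.053, 0.041]))]
top spice_tin [(0.91, array([0.678, 0.278, 0.134])), (0.31, array([0.663, 0.134, 0.094]))]
top pickle_jar [(0.89, array([ 0.632, -0.294,  0.081]))]
top dip_bowl []
head [0.67   0.0468]
side mill [(0.74, array([0.657, 0.029, 0.166])), (0.33, array([ 0.484, -0.398,  0.022]))]
side grinder [(0.87, array([ 0.646, -0.071,  0.085]))]
side rub_jar [(0.73, array([0.66 , 0.129, 0.079]))]
side sauce_bottle []
side spice_tin [(0.57, array([0.675, 0.263, 0.092]))]
side pickle_jar [(0.96, array([ 0.625, -0.328,  0.065])), (0.5, array([0.472, 0.377, 0.023]))]
side dip_bowl [(0.92, array([ 0.481, -0.397,  0.022]))]
head [0.6675 0.048 ]
```

View pics/side15.png

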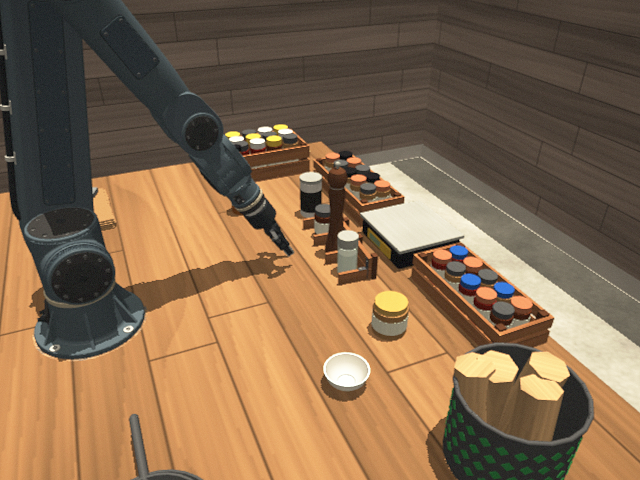

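View pics/top15.png

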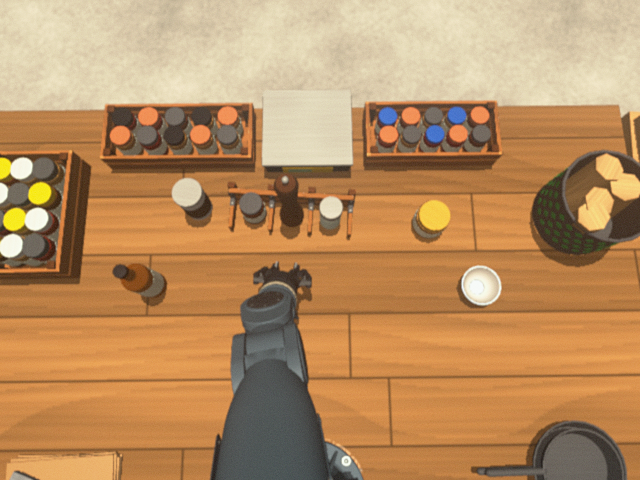

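The side and top views show the mill upright in the middle bay, at (335,210) and (290,205). The gripper is clear and nothing else has moved. I'm handing the job in.

```bash
python3 - <<'E'
from bench import r
print(r.close_job())
E
```

```text
the job is handed in; nothing more can be done
None
```

The mill stands upright in the empty middle bay with its foot against the back board, and the job is handed in. I pushed it low on its foot with two part-closed fingertips: first diagonally to the mouth of the bay, then straight in.

**Contact with the board:** I stopped when the mill no longer moved and the wrist force rose to about 17 N along the push (about 20 N in all). That is below the 38 N limit.

**Last checks:**
- **Mill position:** it is at rack x = -34 mm, y = -1 mm. Touching the board should read x = -31 mm, so this is 3 mm off. I put that down to calibration, because the mill had stopped moving, and it is inside the -41 mm limit.
- **Upright:** its head sits over its foot to within 1 to 3 mm, which is a lean of about 0.01 rad. I saw no tipping or lifting.
- **Other articles:** every detection repeats its starting position to about 5 mm, except two.
    - The rub jar's side-camera reading differs by 7 mm. Its only other starting reading, from the top camera, was a mis-detection.
    - The pickle jar was not detected from the top at the start, but its side reading agrees.
- **Missed detections:** at the end the dip bowl was missed from the top and the sauce bottle from the side. The other camera found each of them in place.
- **Arm:** it is about 10 cm clear of the mill and touches nothing. About 17 s of the 54 s were used.

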